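# Carry the bearing caps over in crankshaft order

## Task

Move the four crankshaft bearing caps from the blue wash rack to the four wooden saddles of the aluminium checking rack, keeping their order: the cap nearest the wash rack's round knob goes to the saddle nearest the checking rack's round knob, the next one beside it, and so on. Stand each cap upright on its feet, squarely across the rack and centred on its saddle; set them down rather than dropping them, and leave the spray can, wrench and bowl where they are.

Things in the scene. Friction and masses are not known exactly. Their poses are not given: they have to be found in the camera images.
- cap_thin_mid (a point): The thinnest cap: 76 long, 20 thick, 42 mm high, about 0.28 kg. Steel arch standing feet down, z up; x along its long side, y through its thickness (pinch its flat parallel faces). Solid crown 20 to 42 mm above the feet, 52 mm long; below it the arch is open. This point: its centre, 21 mm above the feet. Starts in cradle_thin.
- cap_thick_mid (a point): The thickest cap: 76 long, 34 thick, 42 mm high, about 0.46 kg. Steel arch standing feet down, z up; x along its long side, y through its thickness (pinch its flat parallel faces). Solid crown 20 to 42 mm above the feet, 52 mm long; below it the arch is open. This point: its centre, 21 mm above the feet. Starts in cradle_thick.
- cap_boss_mid (a point): The cap with a round boss (20 mm across, 10 high) on top: 76 long, 26 thick, 52 mm high in all, about 0.40 kg. Steel arch standing feet down, z up; x along its long side, y through its thickness (pinch its flat parallel faces). Solid crown 20 to 42 mm above the feet, 52 mm long; below it the arch is open. This point: its centre, 26 mm above the feet. Starts in cradle_boss.
- cap_short_mid (a point): The shortest cap: 64 long, 26 thick, 42 mm high, about 0.27 kg. Steel arch standing feet down, z up; x along its long side, y through its thickness (pinch its flat parallel faces). Solid crown 20 to 42 mm above the feet, 40 mm long; below it the arch is open. This point: its centre, 21 mm above the feet. Starts in cradle_short.
- cradle_thin: Fixed black rubber cradle in which the cap 'thin' stands at the start; it still shows that place when the cap is gone. 110 (x, across the rack) by 50 (y, along the row) by 10 mm high to where the cap stands, plus a 6 mm lip at each x end. Origin at the centre of its underside. All four look alike.
- cradle_thick: Fixed black rubber cradle in which the cap 'thick' stands at the start; it still shows that place when the cap is gone. 110 (x, across the rack) by 50 (y, along the row) by 10 mm high to where the cap stands, plus a 6 mm lip at each x end. Origin at the centre of its underside. All four look alike.
- cradle_boss: Fixed black rubber cradle in which the cap 'boss' stands at the start; it still shows that place when the cap is gone. 110 (x, across the rack) by 50 (y, along the row) by 10 mm high to where the cap stands, plus a 6 mm lip at each x end. Origin at the centre of its underside. All four look alike.
- cradle_short: Fixed black rubber cradle in which the cap 'short' stands at the start; it still shows that place when the cap is gone. 110 (x, across the rack) by 50 (y, along the row) by 10 mm high to where the cap stands, plus a 6 mm lip at each x end. Origin at the centre of its underside. All four look alike.
- wash_knob: Round dark steel knob, 24 mm across, 28 mm high, fixed on either end of the blue wash rack (a fixed plate 120 by 410 by 10 mm); a low flat square plate is on the other end. Counting starts at the knob: the cradles lie in a straight row 75, 145, 215 and 285 mm from it. Origin at the centre of its underside, 10 mm above the table.
- check_rack: Fixed aluminium plate 120 (x) by 410 (y) by 10 mm; origin at its underside's centre, on the table. Wooden saddles 110 (x) by 50 (y) mm: tops at z = 20 mm, centres at x = 0, y = +105 (first), +35, -35, -105 mm; a 6 mm lip at each x end, 100 mm between lips. Round knob, 28 mm high, at y = +180, flat square plate at y = -180. Caps stand with their x along this x, either way round.
There are look-alikes about, which are no part of the job. Leave any yellow look-alike of the part that bears cap_thick_mid alone. What is shaped like the part that bears cap_boss_mid but green is not meant.

How it is judged:
At the end, for the whole second after the job is handed in: Each cap stands at rest, upright within 0.12 rad, on the saddle with the same place from the round knob as the cradle it came from: within 13 mm along the row, 15 mm across the rack, 5 mm in height, long side across the rack within 0.25 rad (x of cap_thin_mid in the frame of check_rack between -0.015 and 0.015 m and z of cap_thin_mid in the frame of check_rack between 0.036 and 0.046 m and angle between each of cap_thin_mid, cap_thick_mid, cap_boss_mid, cap_short_mid's own z axis and vertical below 0.12 rad and angle between the x axis of each of cap_thin_mid, cap_thick_mid, cap_boss_mid, cap_short_mid and the x axis of check_rack, either way round below 0.25 rad and linear speed of each of cap_thin, cap_thick, cap_boss, cap_short below 0.02 m/s and ((horizontal distance between cradle_thin and wash_knob between 0.055 and 0.095 m and y of cap_thin_mid in the frame of check_rack between 0.092 and 0.118 m) or (horizontal distance between cradle_thin and wash_knob between 0.125 and 0.165 m and y of cap_thin_mid in the frame of check_rack between 0.022 and 0.048 m) or (horizontal distance between cradle_thin and wash_knob between 0.195 and 0.235 m and y of cap_thin_mid in the frame of check_rack between -0.048 and -0.022 m) or (horizontal distance between cradle_thin and wash_knob between 0.265 and 0.305 m and y of cap_thin_mid in the frame of check_rack between -0.118 and -0.092 m)) and x of cap_thick_mid in the frame of check_rack between -0.015 and 0.015 m and z of cap_thick_mid in the frame of check_rack between 0.036 and 0.046 m and ((horizontal distance between cradle_thick and wash_knob between 0.055 and 0.095 m and y of cap_thick_mid in the frame of check_rack between 0.092 and 0.118 m) or (horizontal distance between cradle_thick and wash_knob between 0.125 and 0.165 m and y of cap_thick_mid in the frame of check_rack between 0.022 and 0.048 m) or (horizontal distance between cradle_thick and wash_knob between 0.195 and 0.235 m and y of cap_thick_mid in the frame of check_rack between -0.048 and -0.022 m) or (horizontal distance between cradle_thick and wash_knob between 0.265 and 0.305 m and y of cap_thick_mid in the frame of check_rack between -0.118 and -0.092 m)) and x of cap_boss_mid in the frame of check_rack between -0.015 and 0.015 m and z of cap_boss_mid in the frame of check_rack between 0.041 and 0.051 m and ((horizontal distance between cradle_boss and wash_knob between 0.055 and 0.095 m and y of cap_boss_mid in the frame of check_rack between 0.092 and 0.118 m) or (horizontal distance between cradle_boss and wash_knob between 0.125 and 0.165 m and y of cap_boss_mid in the frame of check_rack between 0.022 and 0.048 m) or (horizontal distance between cradle_boss and wash_knob between 0.195 and 0.235 m and y of cap_boss_mid in the frame of check_rack between -0.048 and -0.022 m) or (horizontal distance between cradle_boss and wash_knob between 0.265 and 0.305 m and y of cap_boss_mid in the frame of check_rack between -0.118 and -0.092 m)) and x of cap_short_mid in the frame of check_rack between -0.015 and 0.015 m and z of cap_short_mid in the frame of check_rack between 0.036 and 0.046 m and ((horizontal distance between cradle_short and wash_knob between 0.055 and 0.095 m and y of cap_short_mid in the frame of check_rack between 0.092 and 0.118 m) or (horizontal distance between cradle_short and wash_knob between 0.125 and 0.165 m and y of cap_short_mid in the frame of check_rack between 0.022 and 0.048 m) or (horizontal distance between cradle_short and wash_knob between 0.195 and 0.235 m and y of cap_short_mid in the frame of check_rack between -0.048 and -0.022 m) or (horizontal distance between cradle_short and wash_knob between 0.265 and 0.305 m and y of cap_short_mid in the frame of check_rack between -0.118 and -0.092 m))); the robot touches nothing.
It fails at once if a cap is let fall (moving faster than 0.7 m/s while the fingers do not hold it, a drop of about 25 mm) ((linear speed of cap_thin above 0.7 m/s and contact force between the fingers and cap_thin below 0.2 N) or (linear speed of cap_thick above 0.7 m/s and contact force between the fingers and cap_thick below 0.2 N) or (linear speed of cap_boss above 0.7 m/s and contact force between the fingers and cap_boss below 0.2 N) or (linear speed of cap_short above 0.7 m/s and contact force between the fingers and cap_short below 0.2 N)).
It fails at once if the spray can, the wrench or the bowl is shifted by more than 20 mm (distance of any of spray_can, wrench, parts_bowl from where it was at the start of the episode above 0.02 m).
It also fails if it takes over 90 s, if anything falls off the work surface, if the arm or the gripper's body presses on something with over 40 N, if the wrist force passes 120 N, or if a joint passes its speed limit or range.

## Robot

A 6-joint arm with a two-finger parallel gripper is mounted at the origin on the work surface. World frame = base frame: x ahead of the robot, y to its left, z up, the work surface at z = 0. Lengths are in m, angles in rad, forces in N, time in s.
With the tool pointing down it reaches from about 0.35 to 0.85 m from the base axis. Payload 8.1 kg.
Tool frame: the origin (TCP) lies between the finger pads; the fingertips stand ahead of it and the grasp point (between the pads) lies 11 mm behind it (manip.finger_overhang is the z of the fingertips in the tool frame, in m); z points along the fingers, y is the line along which they close (so a half turn about z gives the same grasp; the last joint's range is limited). The gripper opens to 93 mm and grips with 3 to 60 N. Pads are 15 mm wide; open, the fingers measure 128 mm over their backs; the gripper's body (75 mm by 188 mm) begins 65 mm behind the grasp point.
Start: joints at [1.18, 0.13, 1.488, -0, 1.523, -0.085], TCP at [0.181, 0.572, 0.227] pointing down, gripper open.
Joint ranges: [-2.96, 2.96], [-0.89, 2.26], [0.02, 2.5], [-1.34, 4.48], [0, 2.73], [-2.66, 2.66]. Speed limits (rad/s): [2.39, 2.39, 2.79, 3.14, 3.14, 3.14].

## Interface

Orientations are given as a unit quaternion [x, y, z, w].
In Python, from plant import manip, eyes gives the robot as it stands. Calls block until the motion is done:
- manip.goto(position, orientation): joint-space move of the TCP to a pose.
- manip.movel(position, frame=None, vel=0.15, contact_N=None): straight line of the TCP; frame=None keeps the orientation; vel is the mean speed in m/s. With contact_N (N) it stops when the force on the tool has changed by that much, and returns True; else False.
- manip.goto_joints(angles): joint-space move.
- manip.gripper_to(opening, grip_force=None): opening from 0.0 (shut) to 1.0 (fully open); grip_force is the grip in N (None keeps the last); returns when the fingers have stopped.
- manip.wait(seconds).
- manip.solve_ik(position, orientation): joint angles nearest the present ones, or None.
- manip.read_state(): the state.
- eyes.snapshot(name): name is "side" or "top"; returns the picture (400x640x3 uint8, red, green, blue); there is no depth.
- eyes.get_calibration(name): a dict with "fovy" (degrees; the focal length in pixels is half the picture's height over the tangent of half this angle, whatever the lens; pixels are square), "cx", "cy" (the principal point, pixels), "k1" (the pictures are not rectified: a ray, as slopes to the right and down, at radius r is drawn at 1 + k1 r^2 times it, then the intrinsics apply), "cam_to_world" (4x4, takes a point from camera to world coordinates). Camera axes: x right, y up, looking along -z (the intrinsics and any distortion apply to the point x, -y, -z); pixel columns grow to the right and rows downward; lengths in m; the calibration is good to about 2 mm. A picture is of the moment at which its call begins. get_calibration takes no time and is no camera call.
A pose or a line that the arm cannot do raises manip.Unreachable and nothing moves.
- manip.sign_off(): hands the job in; it is judged then, once.
The state is a dict: "t": time; "q": joint angles; "joint_velocities": joint speeds; "joint_torque": joint torques, N m; "ee_pos": TCP position; "eef_rot": TCP orientation; "contact_force": force on the tool from outside, world axes, zero at the start; "moment": the same for the moment, N m; "finger_gap": opening from 0.0 (shut) to 1.0 (fully open); "grip_force": force on a finger pad.
Only numpy, scipy, OpenCV 4.12 (cv2) and the standard library are available. Lean on these libraries where they do the work, as an engineer would, in place of code of your own. Each camera call takes 0.05 s, during which the arm holds its last target. There are 200 camera calls.

## Working session

There is one attempt and no reset: what is moved stays moved. The work goes in short steps, each a Python script; the robot and the scene stay as the last script left them, time stands still between calls to the robot, and variables do not carry over. Pictures are saved under pics/ and viewed, at most 14 in all, crops included, and the job is handed in when it is done.

```bash
mkdir -p pics; ls
python3 - <<'E'
from plant import manip, eyes
import cv2
for n in("top","side"):
    im=eyes.snapshot(n); cv2.imwrite(f"pics/{n}0.png",im[:,:,::-1]); print(n,eyes.get_calibration(n))
print(manip.finger_overhang, manip.read_state())
E
```

```text
pics
top {'fovy': 42.4224561553015, 'cx': 322.0132836275605, 'cy': 200.9863715534124, 'k1': -0.11833877236281963, 'cam_to_world': array([[-0.02427795,  0.98930511, -0.1438262 ,  0.47833681],
       [-0.99969496, -0.02337262,  0.0079811 ,  0.04777686],
       [ 0.00453414,  0.14397609,  0.98957078,  1.1745951 ],
       [ 0.        ,  0.        ,  0.        ,  1.        ]])}
side {'fovy': 52.92535755075208, 'cx': 321.8384546593923, 'cy': 198.44622385529775, 'k1': 0.0007139443770233315, 'cam_to_world': array([[ 0.9779138 ,  0.14257815, -0.15282695,  0.52661612],
       [-0.20895553,  0.68340983, -0.69949166, -0.47801342],
       [ 0.00471121,  0.71597659,  0.6981084 ,  0.56151525],
       [ 0.        ,  0.        ,  0.        ,  1.        ]])}
0.008 {'t': 0.1, 'q': array([ 1.17961955e+00,  1.31107295e-01,  1.48916548e+00,  2.75052477e-05,
        1.52301238e+00, -8.53981266e-02]), 'joint_velocities': array([-0.0001709 , -0.00233926, -0.00053965, -0.00031589, -0.00080285,
       -0.0005622 ]), 'joint_torque': array([ 1.44164609e-03, -5.61334705e+01, -4.93099093e+01,  7.70814694e-02,
        2.89847504e-02, -7.52308961e-05]), 'ee_pos': array([0.1803963 , 0.57170966, 0.2256821 ]), 'eef_rot': array([ 1.52294992e-01,  9.88334720e-01, -8.19092588e-04, -2.13095310e-04]), 'contact_force': array([-0.29644729, -0.96395272,  0.18717588]), 'moment': array([-0.03998697,  0.02308807, -0.05292451]), 'grip_force': 0.0, 'finger_gap': 1.0000843549048615}
```

View pics/top0.png

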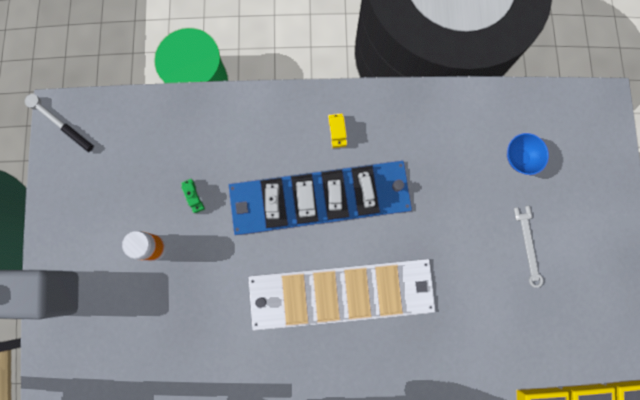

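View pics/side0.png

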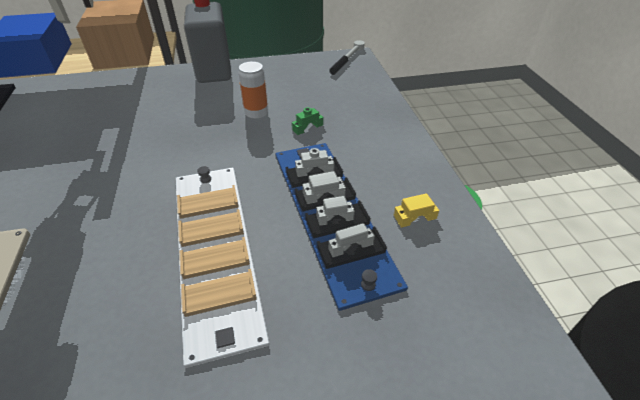

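The top view shows the blue rack with its round knob at the right (399,185) and square plate at (241,208). The checking rack's knob is at the left (261,302), so the rows run in opposite directions. From the wash knob, the caps are at (367,189), (335,195), (305,198) and (273,202, boss). The yellow cap (338,130) and green cap (192,195) are the look-alikes, both off the rack; the four grey ones on the blue rack are meant. I'll confirm this with a crop and measure.

```bash
cat > h.py <<'E'
import numpy as np, cv2
from plant import manip, eyes
def ray(name,px):
    c=eyes.get_calibration(name); f=200/np.tan(np.radians(c["fovy"])/2)
    K=np.array([[f,0,c["cx"]],[0,f,c["cy"]],[0,0,1]])
    u=cv2.undistortPoints(np.float64(px).reshape(-1,1,2),K,np.array([c["k1"],0,0,0.]))[:,0]
    M=c["cam_to_world"]; d=np.c_[u[:,0],-u[:,1],-np.ones(len(u))]@M[:3,:3].T
    return M[:3,3],d
def onplane(name,px,z):
    o,d=ray(name,px); return (o+d*((z-o[2])/d[:,2])[:,None])[:,:2]
def blobs(mask,amin):
    cs,_=cv2.findContours(mask.astype(np.uint8),cv2.RETR_EXTERNAL,cv2.CHAIN_APPROX_NONE)
    return [c[:,0] for c in cs if cv2.contourArea(c)>=amin]
def rect(name,c,z):
    "contour cast on plane z -> centre, (long,short) m, yaw of long side in (-pi/2,pi/2]"
    w=onplane(name,c,z).astype(np.float32)
    b=cv2.boxPoints(cv2.minAreaRect(w)); e=[b[1]-b[0],b[2]-b[1]]; e.sort(key=np.linalg.norm)
    L=e[1] if e[1][0]>0 else -e[1]
    return b.mean(0),(np.linalg.norm(e[1]),np.linalg.norm(e[0])),np.arctan2(L[1],L[0])
E
python3 - <<'E'
from h import *
np.set_printoptions(precision=4,suppress=True)
im=eyes.snapshot("top"); hsv=cv2.cvtColor(im,cv2.COLOR_RGB2HSV); H,S,V=cv2.split(hsv)
def show(t,c,z): 
    p,s,y=rect("top",c,z); print(t,c.mean(0),p,np.round(s,4),round(float(y),3))
ok=np.zeros_like(H,bool); ok[90:380,170:460]=1
for c in blobs((H>98)&(H<118)&(S>150)&ok,300):
    show("blue",c,.01)
wood=(H>8)&(H<25)&(S>70)&ok
for c in blobs(cv2.morphologyEx(wood.astype(np.uint8),cv2.MORPH_OPEN,np.ones((3,3))),200): show("wood",c,.021)
pl=(S<45)&(V>185)&ok; pl[:245]=0
pl=cv2.morphologyEx((pl|wood).astype(np.uint8),cv2.MORPH_CLOSE,np.ones((5,5)))
for c in blobs(pl,3000): show("alu",c,.01)
r=ok.copy(); r[240:]=0; r[:,:225]=0; r[:,415:]=0;r[:155]=0
for c in blobs((V>145)&(S<60)&r,60): show("cap",c,.055)
a=cv2.resize(im[150:245,220:420],None,fx=4,fy=4,interpolation=cv2.INTER_CUBIC)
b=cv2.resize(eyes.snapshot("side")[135:310,260:460],(800,700))[:,:]
b=cv2.resize(b,None,fx=.31,fy=.31)
cv2.imwrite("pics/crop1.png",a[:,:,::-1]); cv2.imwrite("pics/crop2.png",cv2.resize(eyes.snapshot("side")[140:300,270:450],None,fx=3.5,fy=3.5,interpolation=cv2.INTER_CUBIC)[:,:,::-1])
E
```

```text
blue [319.845  202.2079] [0.6568 0.044 ] [0.4056 0.1164] -1.456
wood [294.5152 299.0227] [0.4284 0.1045] [0.1061 0.0468] 0.067
wood [325.9925 296.3881] [0.4333 0.0349] [0.106 0.046] 0.071
wood [357.2955 293.0076] [ 0.4383 -0.0346] [0.1059 0.0466] 0.072
wood [388.4924 289.9773] [ 0.4432 -0.1043] [0.1061 0.0475] 0.069
alu [340.5021 294.3691] [0.4358 0.0012] [0.411  0.1209] -1.499
cap [271.2747 199.8571] [0.6449 0.1502] [0.0743 0.0276] 0.024
cap [305.02 197.37] [0.6479 0.0761] [0.0762 0.0342] 0.081
cap [334.3333 195.1771] [0.6549 0.0112] [0.0641 0.0265] 0.023
cap [366.64 190.05] [ 0.6658 -0.0597] [0.0761 0.0242] 0.174
cap [314.5755 196.9757] [0.6512 0.0439] [0.4225 0.1878] 1.547
```

View pics/crop1.png

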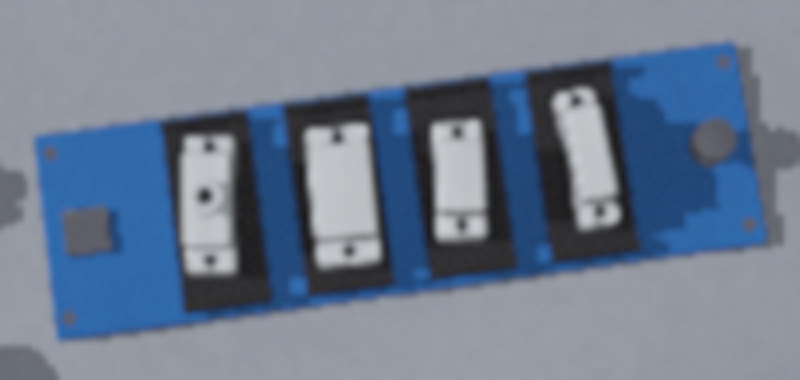

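View pics/crop2.png

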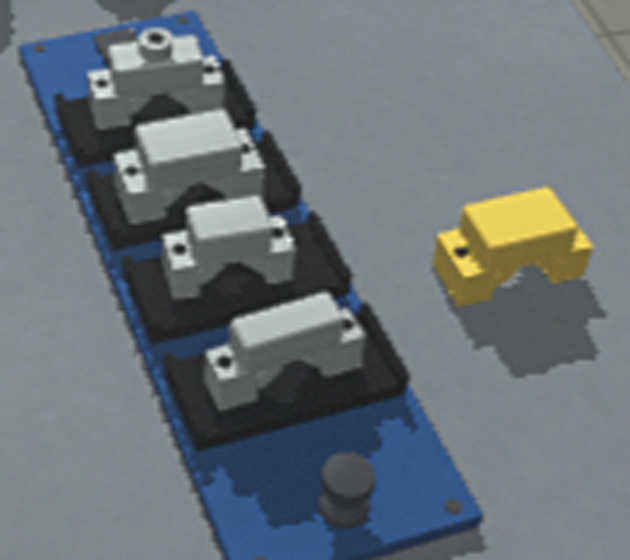

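The crops confirm four grey caps on the blue rack with sizes matching the list. From the knob the order is thin (76x24), short (64x26), thick (76x34), boss. Saddle pitch (70 mm) and plate sizes also agree. I'll move the thin cap first.

```bash
cat >> h.py <<'E'
SAD=[(.4284,.1045),(.4333,.0349),(.4383,-.0346),(.4432,-.1043)]; YAW=.070
def quat(a): p=(a+np.pi)/2; return [np.cos(p),np.sin(p),0,0]
def T(m): 
    s=manip.read_state(); print(m,"t%.1f"%s["t"],"gap %.1f mm"%(s["finger_gap"]*93),"grip %.1f"%s["grip_force"],np.round(s["ee_pos"],4),np.round(s["contact_force"],1))
def move(p,a,thick,k,up=.13,z=.040):
    manip.gripper_to((thick+.020)/.093,30)
    manip.goto([*p,up],quat(a)); manip.movel([*p,z],vel=.12)
    manip.gripper_to(0,30); T("gripped")
    manip.movel([*p,up],vel=.15); T("lifted")
    if manip.read_state()["finger_gap"]*.093<thick-.006: raise SystemExit("no cap")
    s=SAD[k]; manip.goto([*s,up],quat(YAW)); manip.movel([*s,z+.010],vel=.15)
    hit=manip.movel([*s,z-.003],vel=.02,contact_N=6); T(f"down {hit}")
    manip.gripper_to((thick+.016)/.093); manip.movel([*s,up],vel=.15); T("released")
E
python3 - <<'E'
from h import *
for p in [(.6658,-.0597),(.6449,.1502)]+SAD: print(np.round(manip.solve_ik([*p,.13],quat(.1)),2))
move((.6658,-.0597),.174,.020,0)
cv2.imwrite("pics/s1.png",eyes.snapshot("side")[:,:,::-1])
E
```

```text
[-0.17  0.37  1.38 -0.    1.39 -1.84]
[ 0.15  0.35  1.41 -0.    1.38 -1.52]
[ 0.12 -0.25  2.03 -0.    1.36 -1.55]
[-0.04 -0.27  2.05 -0.    1.36 -1.71]
[-0.2  -0.25  2.03 -0.    1.36 -1.87]
[-0.34 -0.2   1.99 -0.    1.35 -2.01]
gripped t5.4 gap 20.3 mm grip 30.0 [ 0.6665 -0.0601  0.041 ] [ 0.3 -1.7  4.6]
lifted t6.2 gap 20.0 mm grip 30.0 [ 0.6649 -0.0594  0.1285] [ 0.3  1.1 -1.4]
down True t8.5 gap 19.9 mm grip 30.0 [0.4288 0.104  0.0403] [ 0.7 -1.7  2.5]
released t9.8 gap 36.1 mm grip 0.0 [0.4279 0.1044 0.1291] [-0.9 -0.2 -1.3]
```

View pics/s1.png

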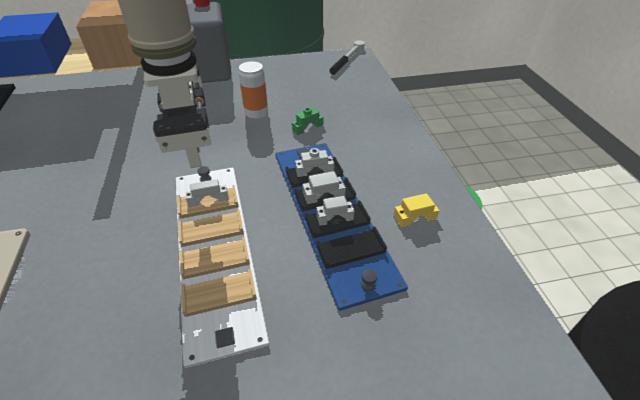

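The thin cap stands on the first saddle at (207,192), and the other three caps are unmoved. Next are the remaining three.

Run:
```python
from h import *
move((.6549,.0112),.023,.026,1)
move((.6479,.0761),.081,.034,2)
move((.6449,.1502),.024,.026,3)
manip.goto_joints([1.18,.13,1.488,0,1.523,-.085])
im=eyes.snapshot("top"); H,S,V=cv2.split(cv2.cvtColor(im,cv2.COLOR_RGB2HSV))
m=(V>135)&(S<40); hull=np.zeros(V.shape,bool)
hull[265:320,285:402]=1
R=np.array([[np.cos(YAW),np.sin(YAW)],[-np.sin(YAW),np.cos(YAW)]])
for c in blobs(m&hull,60):
    p,s,y=rect("top",c,.055); print(c.mean(0),"rack xy mm",1e3*R@(p-[.4358,.0002]),np.round(s,3),y-YAW)
cv2.imwrite("pics/t2.png",cv2.resize(im[240:340,235:445],None,fx=3.5,fy=3.5,interpolation=2)[:,:,::-1])
cv2.imwrite("pics/s2.png",eyes.snapshot("side")[:,:,::-1]); T("end")
```

```text
gripped t12.6 gap 25.9 mm grip 30.0 [0.6555 0.0109 0.0408] [-0.3 -2.5  4.2]
lifted t13.3 gap 25.7 mm grip 30.0 [0.654  0.0113 0.1286] [-0.3  0.1 -3.6]
down True t15.4 gap 25.8 mm grip 30.0 [0.4336 0.0348 0.0407] [-0.7  0.5  3.9]
released t16.7 gap 42.1 mm grip 0.0 [0.4328 0.0349 0.1291] [ 0.2 -0.4 -0.5]
gripped t19.4 gap 33.7 mm grip 30.0 [0.6486 0.0756 0.0409] [ 0.5 -3.9  5.4]
lifted t20.1 gap 33.6 mm grip 30.0 [0.6468 0.0762 0.1283] [-0.2  0.3 -5.5]
down True t22.3 gap 33.8 mm grip 30.0 [ 0.4387 -0.0347  0.0408] [-0.9 -0.3  5.2]
released t23.5 gap 50.0 mm grip 0.0 [ 0.4378 -0.0345  0.1292] [-0.1 -0.3 -0.2]
gripped t26.3 gap 25.6 mm grip 29.8 [0.6455 0.15   0.0409] [-1.1 -2.5  4.5]
lifted t27.1 gap 25.9 mm grip 29.8 [0.644  0.1501 0.1285] [-0.3 -0.4 -3.1]
down True t29.5 gap 25.9 mm grip 29.9 [ 0.4436 -0.1045  0.0407] [0.3 1.  4.4]
released t30.8 gap 41.9 mm grip 0.0 [ 0.4427 -0.1041  0.1291] [ 0.4  0.7 -0.5]
[325.3974359  295.52564103] rack xy mm [ 2.4872829  36.24385773] [0.063 0.027] -0.0023856163
[293.52941176 298.77647059] rack xy mm [  1.98809319 105.00968014] [0.075 0.022] 0.010710493
[389.21978022 289.32967033] rack xy mm [   2.06408999 -102.43749212] [0.075 0.031] -0.0019236282
[400.1097561  283.54878049] rack xy mm [  10.73212268 -124.24521446] [0.084 0.009] -0.11039147
[341.00879121 289.12967033] rack xy mm [ 6.61011075 -1.89493438] [0.25  0.116] 1.4733751
end t33.4 gap 42.2 mm grip 0.0 [0.1812 0.572  0.2269] [-0.1 -0.3  0.6]
```

View pics/t2.png

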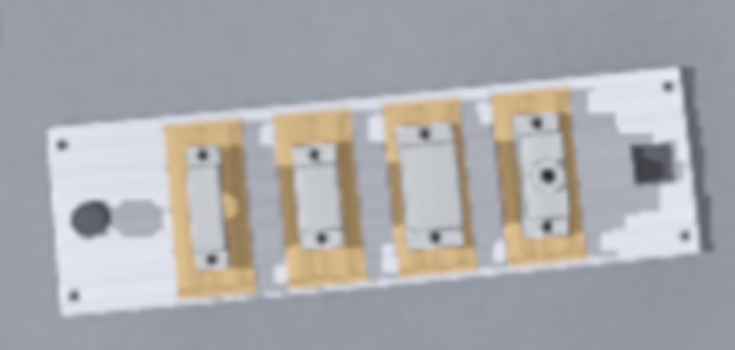

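View pics/s2.png

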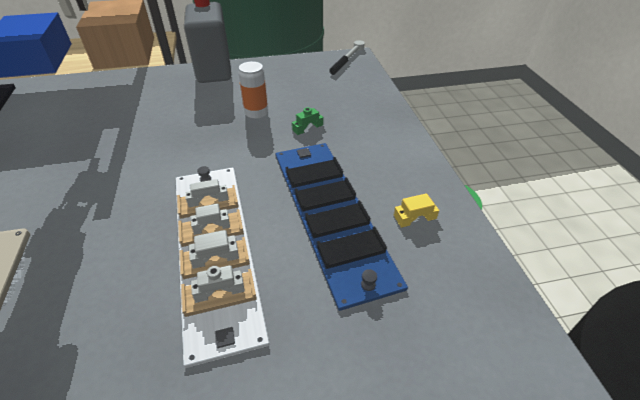

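The pictures show all four caps upright and centred on their saddles, in the order thin, short, thick, boss from the checking rack's knob. Measured offsets for thin, short and boss are within 3 mm. The thick cap's mask merged with the plate, but in the crop it sits centred at (433,187).

```bash
python3 -c "
from plant import manip
print(manip.sign_off())"
```

```text
the job is handed in; nothing more can be done
None
```

All four caps are on the checking rack in the right order (thin, short, thick, boss from the round knob), upright and centred, and the job was handed in at about 33 s; the hand-in call returned no verdict.

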